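Wind open the bench press and lay the splint board on the drying rack

ROBOT

A 6-joint arm with a two-finger parallel gripper is mounted at the origin on the work surface. World frame = base frame: x ahead of the robot, y to its left, z up, the work surface at z = 0. Lengths are in m, angles in rad, forces in N, time in s.
With the tool pointing down it reaches from about 0.275 to 0.875 m from the base axis. Payload 12.5 kg.
Tool frame: the origin (TCP) lies at the very end of the fingers, on their centre line; the grasp point (between the pads) lies 19 mm behind it; z points along the fingers, y is the line along which they close (so a half turn about z gives the same grasp; the last joint's range is limited). The gripper opens to 85 mm and grips with 20 to 120 N. Pads are 22 mm wide; open, the fingers measure 114 mm over their backs; the gripper's body (76 mm by 85 mm) begins 54 mm behind the grasp point. The pads swing forward as they close: fully open they stand 13 mm farther back than shut.
Start: joints at [-1.287, 0.351, 1.652, -0, 1.139, -0.085], TCP at [0.198, -0.513, 0.231] pointing down, gripper open.
Joint ranges: [-2.75, 2.75], [-0.79, 2.1], [0.01, 2.65], [-1.57, 4.71], [0.07, 3.14], [-2.87, 2.87]. Speed limits (rad/s): [2.22, 2.22, 2.79, 3.14, 3.14, 3.14].

INTERFACE

Orientations are given as a 3x3 rotation matrix whose columns are the frame's x, y, z axes.
In Python, from bench import manip gives the robot as it stands. Calls block until the motion is done:
- manip.move_ptp(position, orientation): joint-space move of the TCP to a pose.
- manip.move_l(position, attitude=None, max_speed=0.15): straight line of the TCP; attitude=None keeps the orientation; max_speed is the mean speed in m/s.
- manip.move_j(angles): joint-space move.
- manip.set_gripper(opening, effort=None): opening from 0.0 (shut) to 1.0 (fully open); effort is the grip in N (None keeps the last); returns when the fingers have stopped.
- manip.dwell(seconds).
- manip.inverse_kinematics(position, orientation): joint angles nearest the present ones, or None.
- manip.grab_frame(name): name is "side" or "top" or "wrist"; returns (picture, depth): 400x640x3 uint8, red, green, blue; 400x640 float32, m along the optical axis (not along the pixel's ray), 0 where there is no reading.
- manip.get_calibration(name): a dict with "camera_matrix" (3x3 intrinsics, pixels), "k1" (the pictures are not rectified: a ray, as slopes to the right and down, at radius r is drawn at 1 + k1 r^2 times it, then the intrinsics apply), "R" (3x3) and "t" (3): a world point X has camera coordinates R X + t. Camera axes: x right, y down, z forward; pixel columns grow to the right and rows downward; lengths in m; the calibration is good to about 2 mm. A picture is of the moment at which its call begins: read the wrist's pose just before it. get_calibration takes no time and is no camera call; for the wrist camera it gives the pose at the moment of the call.
A pose or a line that the arm cannot do raises manip.Unreachable and nothing moves.
- manip.sign_off(): hands the job in; it is judged then, once.
Trained networks look in the newest picture that a camera, given by its name, has taken for a name from the list of things; names that differ only in an ending like _2 or _b are one class to them, and where a whole thing is asked for, a point or a joint stands for the part that bears it (a point fixed in the world has none). Each returns a list of dicts, best first, with "confidence" (0 to 1); they miss things now and then, are a little off and sometimes report something else, mostly with a low value. They report only what shows in the picture. A call takes as long as a camera call. They do not tell look-alikes from the thing itself.
- manip.look_for(camera, name): "at" ([x, y, z] in m, in world coordinates, good to about 4 mm: the middle of the surface that is visible of it).
Readings, each from a call of its own:
- manip.current_time(): time.
- manip.current_qpos(): joint angles.
- manip.current_joint_vel(): joint speeds.
- manip.current_joint_torque(): joint torques, N m.
- manip.current_ee_pos(): TCP position.
- manip.current_tcp_rot(): TCP orientation.
- manip.current_force(): force on the tool from outside, world axes, zero at the start.
- manip.current_ft_torque(): the same for the moment, N m.
- manip.current_grip_width(): opening from 0.0 (shut) to 1.0 (fully open).
- manip.current_grip_force(): force on a finger pad.
Only numpy, scipy, OpenCV 4.12 (cv2) and the standard library are available. Lean on these libraries where they do the work, as an engineer would, in place of code of your own. Each camera call takes 0.05 s, during which the arm holds its last target. There are 200 camera calls.

TASK

The glued splint board has cured in the small screw press. Wind the handwheel counter-clockwise by its spinner knob, following it up, until you feel it gently come up against its top stop, without forcing it or shoving the press out of place on its rubber pad; then gently slide the board out of the press, carry it over without dropping it, and lay it flat, centred across both battens of the drying rack. Leave the press wound fully up and the other things on the desk where they are.

Things in the scene. Friction and masses are not known exactly. Their poses are not given: they have to be found in the camera images.
- press: Grey bench-top screw press, standing loose on the pad. Origin: centre of its underside; z up. Base 200 (x) x 120 (y) mm, bed 18 mm high; steel columns 22 mm thick at x = -82 and +82 mm; crossbeam along x, 50 mm wide in y, 85 to 111 mm high. The board lies between the columns along y and slides out only towards the press's -y side.
- pad: Black rubber pad, 250 x 150 x 3 mm, fixed to the desk under the press. Origin: centre of its underside, straight below the press's origin (which is 3 mm higher), with the same axes. A sideways load over about 20 N on the press or its wheel makes the press slip on the pad (it does not turn or lift); it must stay within 4 mm of its place.
- platen: Steel pressing plate on the screw, 110 (x) x 80 (y) x 14 mm; it rises with the wheel, does not turn, and stays level. Origin: centre of its underside, 28.5 mm above the press's underside when wound right down, 39.5 mm at the top stop.
- wheel: Dark steel handwheel, 3 spokes, rim 12 mm thick, 102 mm across. Origin: hub centre, on the press's vertical axis. Counter-clockwise from above raises it 8 mm a turn: from 140 mm above the press's underside (starts 0 to 2.6 mm higher) to a rigid top stop at 151 mm, where it must be left (to within 1/30 turn). Turning takes about 5 N at the knob; it stays where left.
- knob (a point): Middle of the black spinner knob, an upright cylinder of 22 mm diameter and 40 mm height standing on the wheel's rim, 45 mm from the wheel's axis; the point is 18 mm below its top and 34 mm above the wheel's origin. The knob spins freely on its own axis, so that a hand holding it need not turn.
- board: Plywood board 50 (x) x 238 (y) x 10 mm, about 120 g, with a block 50 x 30 x 7 mm high on top at its +y end, behind the platen: it comes out only when the platen is up over 7 mm. Origin: centre of its underside, z up. The plain -y end stands 100 mm out of the press, 21 mm above the desk; grip it across the 50 mm width. It must slide 130 mm to clear the platen.
- rack: Low wooden drying rack, fixed: base 160 x 160 x 4 mm with two battens along its x axis, each 160 long, 20 wide, tops 22 mm above the desk, at y = -70 and +70 mm. Origin: centre of its underside, z up. The board belongs across both battens, its length along the rack's y axis, either way round.
- flask: Blue drinking bottle, 66 mm across, 210 mm high, bystander. Origin under its centre.
- mug: White mug, 80 mm across, 90 mm high, bystander. Origin under its centre.
- tape: Roll of clear tape lying flat, 90 mm across, 24 mm high, bystander. Origin under its centre.
- stapler: Stapler 130 x 35 x 40 mm, bystander. Origin under its centre.
- glue: White glue bottle, 48 mm across, 110 mm high, bystander. Origin under its centre.
- notebook: Notebook 107 x 150 x 14 mm lying flat, bystander. Origin under its centre.
Things that resemble listed ones, but are neither listed nor needed, are in the scene too. There is more than one size of the rack; the one meant has the size given above.

How it is judged:
By the outcome, as a careful person would: the job done as asked, in the order asked, and still so for the second after the job is handed in, with the robot touching nothing.
It also fails if it takes over 72 s, if anything falls off the work surface, if the arm or the gripper's body presses on something with over 40 N, if the wrist force passes 120 N, or if a joint passes its speed limit or range.

## Working session

There is one attempt and no reset: what is moved stays moved. The work goes in short steps, each a Python script; the robot and the scene stay as the last script left them, time stands still between calls to the robot, and variables do not carry over. Pictures are saved under pics/ and viewed, at most 10 in all, crops included, and the job is handed in when it is done.

```bash
ls; mkdir -p pics; python3 - <<'E'
from bench import manip
import cv2, numpy as np
for c in ("top","side"):
    p,d=manip.grab_frame(c); cv2.imwrite(f"pics/{c}0.png",p[:,:,::-1]); np.savez(f"{c}0.npz",p=p,d=d)
    k=manip.get_calibration(c); print(c,k)
    for n in ["press","wheel","knob","board","rack","platen","pad","flask","mug","tape","stapler","glue","notebook"]:
        print(n,[(np.round(r["at"],3).tolist(),round(r["confidence"],2)) for r in manip.look_for(c,n)][:4])
print(manip.current_time())
E
```

```text
pics
top {'camera_matrix': array([[517.32330256,   0.        , 329.27467928],
       [  0.        , 517.32330256, 194.99099879],
       [  0.        ,   0.        ,   1.        ]]), 'k1': 0.04422099644611783, 'R': array([[ 0.02374461, -0.99971145, -0.00363337],
       [-0.98400004, -0.02272919, -0.17671251],
       [ 0.17657893,  0.0077712 , -0.9842558 ]]), 't': array([0.08957699, 0.56142543, 1.57404371])}
press [([0.584, 0.22, 0.113], 0.85)]
wheel [([0.602, 0.232, 0.15], 0.93)]
knob [([0.626, 0.25, 0.194], 0.58)]
board []
rack [([0.259, 0.244, 0.004], 0.91), ([0.567, -0.247, 0.009], 0.64), ([0.774, 0.042, 0.136], 0.58), ([0.621, 0.25, 0.191], 0.35)]
platen [([0.596, 0.223, 0.149], 0.92)]
pad [([0.57, 0.219, 0.022], 0.87)]
flask [([0.777, 0.039, 0.138], 0.93)]
mug [([0.687, 0.405, 0.038], 0.79), ([0.447, 0.422, 0.073], 0.63), ([0.581, 0.143, 0.032], 0.61)]
tape [([0.542, 0.438, 0.023], 0.62), ([0.596, 0.222, 0.149], 0.59)]
stapler [([0.741, -0.263, 0.039], 0.57)]
glue [([0.447, 0.421, 0.072], 0.7)]
notebook [([0.391, -0.063, 0.016], 0.79), ([0.743, -0.258, 0.036], 0.6)]
side {'camera
[... 341 characters left out ...]
), 't': array([0.53716997, 0.12975659, 1.41916885])}
press [([0.582, 0.247, 0.057], 0.71)]
wheel [([0.596, 0.238, 0.153], 0.96), ([0.593, 0.274, 0.031], 0.37)]
knob [([0.624, 0.262, 0.19], 0.62)]
board [([0.591, 0.276, 0.029], 0.94)]
rack [([0.26, 0.241, 0.005], 0.87), ([0.566, -0.246, 0.004], 0.79)]
platen [([0.595, 0.24, 0.125], 0.96), ([0.596, 0.238, 0.152], 0.22)]
pad [([0.572, 0.248, 0.046], 0.67)]
flask [([0.78, 0.067, 0.107], 0.57)]
mug [([0.681, 0.407, 0.056], 0.56), ([0.583, 0.247, 0.058], 0.46)]
tape [([0.537, 0.444, 0.019], 0.97), ([0.595, 0.242, 0.125], 0.68)]
stapler [([0.781, 0.067, 0.106], 0.42)]
glue [([0.447, 0.443, 0.066], 0.88)]
notebook [([0.39, -0.045, 0.016], 0.93)]
1.4
```

View pics/top0.png

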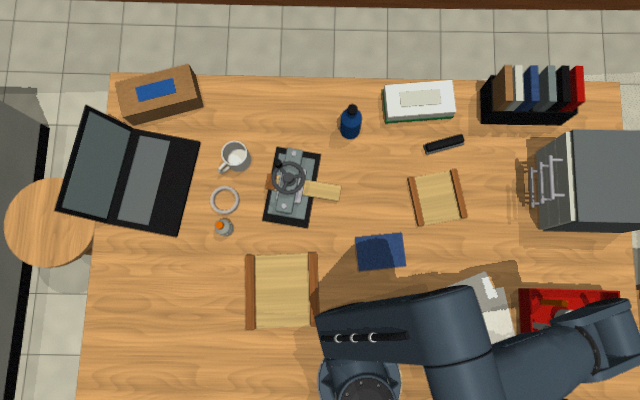

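View pics/side0.png

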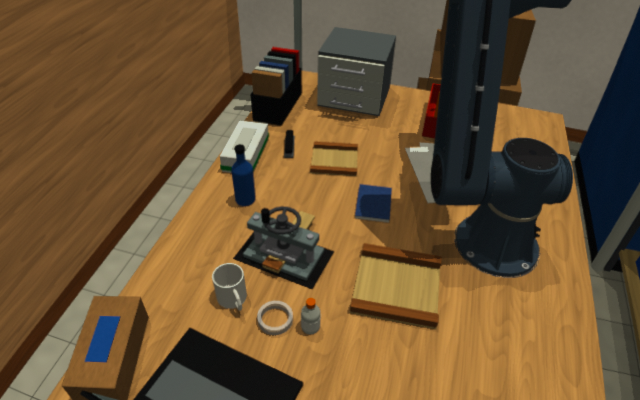

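```bash
cat > h.py <<'E'
import numpy as np, cv2
def cloud(d,k):
    v,u=np.mgrid[0:d.shape[0],0:d.shape[1]]
    n=cv2.undistortPoints(np.stack([u,v],-1).reshape(-1,1,2).astype(float),k["camera_matrix"],np.array([k["k1"],0,0,0.]))[:,0]
    z=d.reshape(-1,1); pc=np.hstack([n*z,z])
    return ((pc-k["t"])@k["R"]).reshape(*d.shape,3)
def sel(P,d,c,r,z0,z1):
    m=(d>0)&(np.hypot(P[...,0]-c[0],P[...,1]-c[1])<r)&(P[...,2]>z0)&(P[...,2]<z1); return m
def rect(p):
    (c,s,a)=cv2.minAreaRect(p[:,:2].astype(np.float32)*1000); return np.round(c,1),np.round(s,1),round(a,1)
def circ(p):
    A=np.c_[2*p[:,:2],np.ones(len(p))]; x=np.linalg.lstsq(A,(p[:,:2]**2).sum(1),rcond=None)[0]
    return x[:2],np.sqrt(x[2]+x[0]**2+x[1]**2)
E
python3 - <<'E'
from bench import manip
from h import *
for c in ("top","side"):
    f=np.load(c+"0.npz"); d=f["d"];p=f["p"].astype(int); P=cloud(d,manip.get_calibration(c)); 
    print(c)
    for rc in ((.26,.243),(.567,-.247)):
        q=P[sel(P,d,rc,.16,.014,.03)]; print("rack",len(q),rect(q),np.median(q[:,2]))
    bd=P[sel(P,d,(.57,.1),.06,.018,.045)]; print("board",len(bd),rect(bd) if len(bd)>5 else 0, np.median(bd[:,2]))
    w=P[sel(P,d,(.6,.232),.1,.135,.165)]; print("wheel",len(w),rect(w),np.median(w[:,2]))
    h=P[sel(P,d,(.6,.232),.1,.165,.23)]; print("high",len(h)); print(np.round(h[::3],3).tolist())
    hub=P[sel(P,d,w.mean(0),.02,.12,.3)]; print("hub",np.percentile(hub[:,2],[5,50,95]))
    dark=sel(P,d,(.59,.225),.17,-.003,.012)&(p.sum(-1)<120); print("pad",rect(P[dark]),dark.sum())
    print("table z",np.median(P[sel(P,d,(.45,.2),.03,-.03,.03)][:,2]))
E
```

```text
top
rack 700 (array([261.4, 243.4]), array([220.6, 227.3]), 4.0) 0.02739555340962064
rack 678 (array([ 604.5, -233.7]), array([239.1, 161.8]), 11.7) 0.021154349143884317
board 430 (array([578.2, 114.1]), array([88.6, 51.6]), 81.8) 0.03067007994887033
wheel 519 (array([593.8, 224.4]), array([98.2, 98.7]), 2.8) 0.14881622004553188
high 61
[[0.638, 0.258, 0.197], [0.636, 0.261, 0.193], [0.634, 0.252, 0.202], [0.632, 0.264, 0.195], [0.632, 0.255, 0.198], [0.632, 0.246, 0.198], [0.629, 0.258, 0.195], [0.63, 0.249, 0.195], [0.626, 0.263, 0.196], [0.626, 0.254, 0.198], [0.627, 0.246, 0.192], [0.622, 0.26, 0.201], [0.624, 0.252, 0.195], [0.626, 0.244, 0.184], [0.621, 0.255, 0.193], [0.622, 0.246, 0.19], [0.622, 0.263, 0.174], [0.618, 0.252, 0.194], [0.623, 0.245, 0.173], [0.619, 0.253, 0.177], [0.618, 0.254, 0.167]]
hub [0.12214487 0.14967223 0.15637742]
pad (array([592.1, 226.9]), array([146.6, 245.9]), 81.8) 658
table z 0.00010405689033923571
side
rack 1285 (array([266.6, 245. ]), array([224.4, 230.3]), 4.1) 0.027077784442309835
rack 409 (array([ 605.8, -230.2]), array([232.7, 169. ]), 12.
[... 426 characters left out ...]
 [0.62, 0.26, 0.198], [0.635, 0.264, 0.193], [0.629, 0.258, 0.19], [0.619, 0.261, 0.196], [0.635, 0.264, 0.19], [0.626, 0.266, 0.194], [0.621, 0.258, 0.189], [0.632, 0.264, 0.187], [0.625, 0.262, 0.188], [0.619, 0.257, 0.184], [0.63, 0.265, 0.185], [0.621, 0.264, 0.187], [0.636, 0.263, 0.178], [0.626, 0.267, 0.185], [0.622, 0.258, 0.178], [0.631, 0.268, 0.181], [0.625, 0.264, 0.179], [0.619, 0.258, 0.175], [0.63, 0.266, 0.176], [0.622, 0.264, 0.176], [0.636, 0.266, 0.17], [0.629, 0.263, 0.169], [0.621, 0.261, 0.169], [0.628, 0.265, 0.168], [0.621, 0.261, 0.166]]
hub [0.12158754 0.14677781 0.15390484]
pad (array([595.6, 230.7]), array([150.2, 247.9]), 82.6) 939
table z -0.00014259624978420738
```

```bash
cat >> h.py <<'E'
def down(a):
    c,s=np.cos(a),np.sin(a); return np.array([[-s,c,0],[c,s,0],[0,0,-1.]])
E
python3 - <<'E'
from bench import manip
from h import *
b=None
for a in np.deg2rad([127.6,-52.4,82,-98]):
    print(np.rad2deg(a),manip.inverse_kinematics([.628,.255,.158],down(a)))
a=np.deg2rad(-52.4)
manip.move_ptp([.60,.22,.36],down(a))
k=manip.get_calibration("wrist"); p,d=manip.grab_frame("wrist")
np.savez("w1.npz",p=p,d=d,R=k["R"],t=k["t"]); cv2.imwrite("pics/w1.png",p[:,:,::-1])
print(manip.current_time(),manip.current_force(), k["R"],k["t"])
for n in ["knob","wheel","press","board"]: print(n,manip.look_for("wrist",n)[:2])
P=cloud(d,k); print(np.nanmin(d[d>0]))
h=P[sel(P,d,(.628,.255),.04,.19,.21)]; print("knob",len(h),h.mean(0),circ(h) if len(h) else 0, rect(h))
w=P[sel(P,d,(.593,.227),.07,.13,.165)]; print("wheel",len(w),rect(w),np.median(w[:,2]))
bd=P[sel(P,d,(.578,.114),.08,.024,.045)]; print("board",len(bd),rect(bd))
E
```

```text
127.60000000000001 [ 3.17053285e-01  6.54958640e-01  1.35310690e+00 -4.44089210e-16
  1.13352712e+00 -1.90998684e+00]
-52.4 [ 3.17053285e-01  6.54958640e-01  1.35310690e+00 -4.44089210e-16
  1.13352712e+00  1.23160581e+00]
82.0 [ 3.17053285e-01  6.54958640e-01  1.35310690e+00 -4.44089210e-16
  1.13352712e+00 -1.11411670e+00]
-98.0 [ 3.17053285e-01  6.54958640e-01  1.35310690e+00 -4.44089210e-16
  1.13352712e+00  2.02747595e+00]
4.4167 [-0.60483417  0.51557599  0.16990418] [[ 6.09432514e-01 -7.92837903e-01  2.65309644e-04]
 [-7.64097876e-01 -5.87251504e-01  2.67002073e-01]
 [-2.11533560e-01 -1.62922467e-01 -9.63695918e-01]] [-0.19135328  0.51799157  0.66438671]
knob [{'at': [0.6293, 0.2565, 0.1968], 'confidence': 0.67}]
wheel [{'at': [0.5999, 0.2316, 0.1483], 'confidence': 0.63}, {'at': [0.6297, 0.2552, 0.1949], 'confidence': 0.36}]
press [{'at': [0.6066, 0.2347, 0.1156], 'confidence': 0.84}]
board [{'at': [0.5863, 0.1419, 0.0327], 'confidence': 0.55}]
0.050014976
knob 320 [0.62874248 0.25563815 0.19490656] (array([0.62866683, 0.25562366]), np.float64(0.007549186876493564)) (array([628.5, 255.5]), array([20.2, 20.3]), 37.5)
wheel 2698 (array([593.9, 227. ]), array([99.9, 99.6]), 78.3) 0.14841723816476793
board 1458 (array([580. , 130.1]), array([119.2,  51.2]), 82.8)
```

View pics/w1.png

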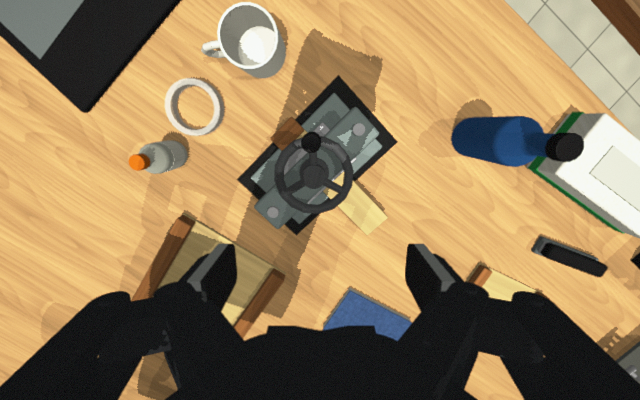

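```bash
python3 - <<'E'
from bench import manip
from h import *
import json
f=np.load("w1.npz"); k=manip.get_calibration("wrist"); k=dict(k,R=f["R"],t=f["t"]); d=f["d"]; P=cloud(d,k)
c=np.array([.5939,.227])
q=P[sel(P,d,c,.06,.143,.155)]; r=np.hypot(*(q[:,:2]-c).T); rim=q[(r>.036)]
print("rim",circ(rim),np.median(rim[:,2])); hb=P[sel(P,d,c,.012,.12,.2)]; print("hub",np.percentile(hb[:,2],[50,98]))
kn=np.array([.6286,.2555]); a=np.deg2rad(-52.4)
manip.set_gripper(.52,20)
manip.move_ptp([*kn,.225],down(a)); manip.move_l([*kn,.161],max_speed=.08)
f0=manip.current_force(); manip.set_gripper(0,20)
print("before",f0,"after",manip.current_force(),manip.current_grip_width()*85,manip.current_ee_pos())
np.save("f0.npy",f0)
rel=kn-c; th0=np.arctan2(rel[1],rel[0]); R=.045; print(np.rad2deg(th0))
for i in range(1,5):
    th=th0+np.deg2rad(8*i); u=np.array([np.cos(th),np.sin(th)]); t=np.array([-u[1],u[0]])
    manip.move_l([*(c+R*u),.161+.008*8*i/360],max_speed=.05)
    F=manip.current_force()-f0; print(8*i,"rad",F[:2]@u,"tan",F[:2]@t,"z",F[2],manip.current_ee_pos()-[*(c+R*u),.161+.008*8*i/360],manip.current_time())
E
```

```text
rim (array([0.59445273, 0.2274191 ]), np.float64(0.0443079697949805)) 0.14826285187958052
hub [0.15224051 0.15377954]
before [-0.19082866 -0.18331876  0.04889712] after [ 0.77352648 -0.82822403  3.09097737] 21.112759272733626 [0.62902792 0.25541756 0.16170826]
39.39713932001918
8 rad -0.81950600821099 tan -2.871224392526686 z 5.768466123343269 [ 3.06497320e-04 -2.72265442e-05  6.03208600e-04] 7.2667
16 rad -1.6310597631801933 tan -2.2138333544914666 z 5.0456344108663105 [ 2.71117762e-04 -1.31977096e-05  5.71956786e-04] 7.5417
24 rad -0.9310873818480295 tan -1.323078158706788 z 7.3276121326093495 [ 2.65779757e-04 -2.43132551e-05  5.69131604e-04] 7.8167
32 rad -2.668210292197904 tan -2.849750961143853 z 6.78286860691819 [ 2.78950373e-04 -7.02494357e-05  5.70447274e-04] 8.0917
```

```bash
cat > wind.py <<'E'
from bench import manip
from h import *
import json,sys
def wind(a0,a1,step,v,stop,stopz=20,e=np.zeros(3)):
    c=np.array([.5942,.2272]); th0=np.deg2rad(39.4); f0=np.load("f0.npy"); base=[]
    e=np.array(e,float)
    for g in np.arange(a0,a1+1e-6,step):
        th=th0+np.deg2rad(g); u=np.array([np.cos(th),np.sin(th)]); t=np.array([-u[1],u[0]])
        manip.move_l(np.r_[c+.045*u,.161+.008*g/360]+e,max_speed=v)
        F=manip.current_force()-f0; fr,ft=F[:2]@u,F[:2]@t
        print(round(g,1),"rad %.1f tan %.1f z %.1f"%(fr,ft,F[2]),"e",np.round(e*1000,2))
        e[:2]+=np.clip(4e-5*fr,-2e-4,2e-4)*u; e[2]+=np.clip(3e-5*F[2],-1e-4,1e-4)
        if -ft>stop or abs(fr)>14: print("STOP"); break
    np.savez("wind.npz",g=g,e=e); print(manip.current_time(),manip.current_grip_width()*85)
    return g
E
python3 -c "
from wind import *
wind(40,320,8,.05,9)"
```

```text
40.0 rad -3.7 tan -2.7 z 7.0 e [0. 0. 0.]
48.0 rad -3.5 tan -2.8 z 6.6 e [-0.03 -0.15  0.1 ]
56.0 rad -3.2 tan -2.7 z 5.8 e [-0.03 -0.29  0.2 ]
64.0 rad -3.2 tan -3.5 z 6.8 e [-0.02 -0.41  0.3 ]
72.0 rad -1.6 tan -2.5 z 5.1 e [ 0.01 -0.54  0.4 ]
80.0 rad -2.4 tan -2.3 z 4.9 e [ 0.03 -0.6   0.5 ]
88.0 rad -1.4 tan -2.7 z 5.0 e [ 0.08 -0.68  0.6 ]
96.0 rad -1.1 tan -2.7 z 4.2 e [ 0.11 -0.72  0.7 ]
104.0 rad -0.9 tan -1.7 z 3.6 e [ 0.14 -0.75  0.8 ]
112.0 rad -1.0 tan -1.9 z 1.1 e [ 0.17 -0.78  0.9 ]
120.0 rad -1.4 tan -2.6 z 0.4 e [ 0.21 -0.79  0.93]
128.0 rad -1.7 tan -1.9 z 0.2 e [ 0.26 -0.81  0.94]
136.0 rad -1.2 tan -1.8 z -1.2 e [ 0.33 -0.83  0.95]
144.0 rad -1.6 tan -1.9 z -3.3 e [ 0.37 -0.83  0.91]
152.0 rad -0.7 tan -2.7 z -0.4 e [ 0.44 -0.83  0.81]
160.0 rad -0.3 tan -2.9 z -0.8 e [ 0.47 -0.82  0.8 ]
168.0 rad 0.9 tan -1.9 z -0.5 e [ 0.48 -0.82  0.78]
176.0 rad 0.9 tan -1.4 z -0.9 e [ 0.45 -0.84  0.76]
184.0 rad 0.2 tan -2.1 z -0.6 e [ 0.42 -0.86  0.74]
192.0 rad -0.2 tan -1.4 z -0.1 e [ 0.41 -0.86  0.72]
200.0 rad -0.3 tan -2.6 z 0.0 e [ 0.42 -0.85  0.71]
208.0 rad -0.7 tan -1.9 z 0.2 e [ 0.42 -0.84  0.72]
216.0 rad -2.0 tan -2.7 z -0.6 e [ 0.44 -0.82  0.72]
224.0 rad -0.7 tan -2.4 z 0.4 e [ 0.46 -0.74  0.7 ]
232.0 rad -1.4 tan -1.6 z 0.0 e [ 0.46 -0.71  0.71]
240.0 rad 1.0 tan -1.8 z 1.6 e [ 0.46 -0.66  0.71]
248.0 rad -1.0 tan -2.2 z -0.1 e [ 0.46 -0.69  0.76]
256.0 rad -0.7 tan -2.8 z 0.1 e [ 0.45 -0.65  0.76]
264.0 rad -0.5 tan -1.9 z 0.2 e [ 0.44 -0.63  0.76]
272.0 rad -1.5 tan -1.2 z -0.1 e [ 0.43 -0.61  0.77]
280.0 rad -0.5 tan -2.7 z -0.7 e [ 0.39 -0.57  0.76]
288.0 rad 0.3 tan -2.3 z -0.7 e [ 0.37 -0.55  0.74]
296.0 rad -1.5 tan -1.4 z -0.1 e [ 0.38 -0.56  0.72]
304.0 rad -1.2 tan -1.9 z -0.3 e [ 0.33 -0.53  0.72]
312.0 rad 0.1 tan -1.6 z -0.0 e [ 0.28 -0.52  0.71]
320.0 rad -1.3 tan -1.6 z -0.5 e [ 0.29 -0.52  0.71]
17.9917 21.096375863544196
```

```bash
python3 -c "
from wind import *
e=np.load('wind.npz')['e']; g=wind(326,368,6,.05,7,e=e)
e=np.load('wind.npz')['e']; wind(g+2,520,2,.03,7,e=e)" | tail -75
```

```text
326.0 rad -0.3 tan -3.5 z -0.3 e [ 0.23 -0.52  0.69]
332.0 rad -0.4 tan -3.4 z 0.2 e [ 0.22 -0.52  0.68]
338.0 rad -0.2 tan -2.7 z -0.6 e [ 0.21 -0.53  0.69]
344.0 rad -1.0 tan -2.7 z -0.2 e [ 0.2  -0.53  0.67]
350.0 rad -1.2 tan -3.2 z 0.5 e [ 0.16 -0.54  0.66]
356.0 rad -0.3 tan -2.6 z 0.0 e [ 0.12 -0.57  0.68]
362.0 rad 0.2 tan -2.4 z -0.0 e [ 0.11 -0.58  0.68]
368.0 rad -0.7 tan -2.5 z 0.3 e [ 0.12 -0.57  0.68]
19.9917 21.117033034201736
370.0 rad -0.2 tan -4.5 z -0.0 e [ 0.1  -0.59  0.69]
372.0 rad -0.5 tan -5.6 z -0.7 e [ 0.09 -0.6   0.69]
374.0 rad -0.3 tan -4.7 z -0.1 e [ 0.08 -0.61  0.67]
376.0 rad 1.3 tan -5.2 z 0.2 e [ 0.07 -0.62  0.66]
378.0 rad -0.0 tan -4.0 z 0.5 e [ 0.1  -0.58  0.67]
380.0 rad -0.8 tan -3.7 z -0.1 e [ 0.1  -0.58  0.68]
382.0 rad -0.0 tan -4.0 z -0.0 e [ 0.09 -0.6   0.68]
384.0 rad -1.3 tan -4.9 z 0.0 e [ 0.09 -0.6   0.68]
386.0 rad -0.8 tan -3.9 z 0.8 e [ 0.06 -0.65  0.68]
388.0 rad -0.8 tan -4.4 z 1.5 e [ 0.05 -0.68  0.7 ]
390.0 rad -0.2 tan -3.6 z 0.8 e [ 0.04 -0.71  0.75]
392.0 rad 0.3 tan -5.3 z 0.1 e [ 0.04 -0.72  0.77]
394.0 rad 0.3 tan -4.1 z -1
[... 1235 characters left out ...]
d -0.0 tan -5.5 z 0.2 e [ 0.09 -0.84  0.69]
444.0 rad -0.1 tan -4.6 z 1.1 e [ 0.09 -0.84  0.69]
446.0 rad -1.3 tan -5.4 z -0.0 e [ 0.09 -0.84  0.73]
448.0 rad -0.2 tan -4.2 z 1.0 e [ 0.12 -0.89  0.73]
450.0 rad 0.9 tan -4.9 z 0.2 e [ 0.13 -0.89  0.76]
452.0 rad -0.8 tan -4.2 z 0.3 e [ 0.1  -0.86  0.76]
454.0 rad -0.4 tan -5.0 z 0.2 e [ 0.13 -0.89  0.77]
456.0 rad 0.6 tan -5.6 z -0.4 e [ 0.14 -0.9   0.78]
458.0 rad 0.4 tan -5.7 z -1.0 e [ 0.12 -0.88  0.76]
460.0 rad 0.4 tan -4.8 z -0.2 e [ 0.11 -0.87  0.73]
462.0 rad -0.6 tan -4.5 z -0.5 e [ 0.09 -0.86  0.73]
464.0 rad 1.0 tan -4.6 z -0.1 e [ 0.11 -0.88  0.71]
466.0 rad -0.6 tan -8.8 z -1.6 e [ 0.08 -0.85  0.71]
STOP
32.2417 21.22268941204134
```

```bash
python3 - <<'E'
from wind import *
z=np.load('wind.npz'); wind(466.7,466.8,2,.03,20,e=z['e'])
manip.set_gripper(.40); p=manip.current_ee_pos(); print(p,manip.current_grip_width(),manip.current_force())
manip.move_l([p[0],p[1],.26],max_speed=.15)
manip.set_gripper(1.0,60)
manip.move_ptp([.577,.09,.28],down(np.deg2rad(-8)))
k=manip.get_calibration("wrist"); im,d=manip.grab_frame("wrist"); cv2.imwrite("pics/w2.png",im[:,:,::-1])
P=cloud(d,k); 
bd=P[sel(P,d,(.578,.114),.07,.024,.045)]; print("board",len(bd),rect(bd),np.median(bd[:,2]))
w=P[sel(P,d,(.594,.227),.06,.15,.168)]; print("wheel",len(w),rect(w),np.median(w[:,2]))
im,d=manip.grab_frame("top"); P=cloud(d,manip.get_calibration("top")); np.savez("top1.npz",p=im,d=d)
w=P[sel(P,d,(.594,.227),.06,.145,.17)]; print("wheel top",len(w),rect(w),np.median(w[:,2]))
for n in(.567,): 
    m=sel(P,d,(.567,-.247),.125,.015,.03); q=P[m]; rc=rect(q); print("rack",len(q),rc,np.median(q[:,2]))
    m=sel(P,d,(.567,-.247),.06,-.002,.012); print("base z",np.median(P[m][:,2]))
print(manip.current_time())
E
```

```text
466.7 rad -1.3 tan -9.9 z -1.8 e [ 0.1  -0.87  0.66]
32.4917 21.18770124737301
[0.55652692 0.25101283 0.1717521 ] 0.406463607569334 [ 0.44936616 -0.53942855 -0.17545698]
board 3065 (array([579.3, 126.7]), array([113.1,  50.1]), 81.7) 0.030355492343549267
wheel 5588 (array([592.7, 215.4]), array([ 77.6, 101. ]), 81.6) 0.15868018166561285
wheel top 503 (array([594.2, 224.5]), array([97.9, 96.4]), 46.2) 0.15909944235980883
rack 623 (array([ 567.5, -241.3]), array([162.8, 161.2]), 11.6) 0.02120251636539099
base z 0.003721654907088961
35.15
```

View pics/w2.png

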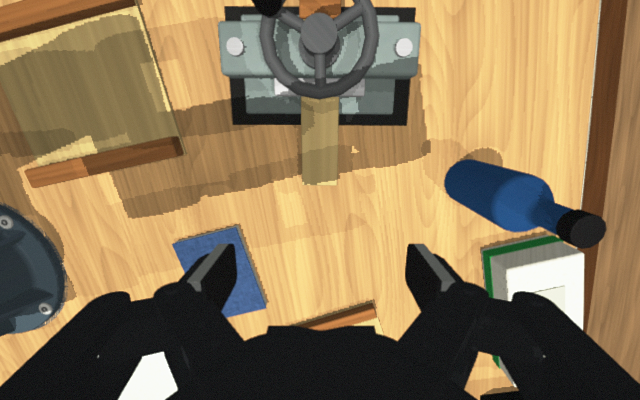

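```bash
python3 - <<'E'
from bench import manip
from h import *
d2=np.array([.1444,.9895]); g=np.array([.5711,.0708])+.017*d2; A=down(np.deg2rad(-8.3))
manip.move_ptp([*g,.08],A); manip.move_l([*g,.007],max_speed=.1)
print("F",manip.current_force())
manip.set_gripper(0,80); print("grip",manip.current_grip_width()*85,manip.current_grip_force(),manip.current_force(),manip.current_ee_pos())
p=manip.current_ee_pos(); manip.move_l(p+[0,0,.001],max_speed=.02)
for s,v in ((.02,.04),(.06,.06),(.12,.08),(.17,.1)):
    manip.move_l([*(p[:2]-s*d2),p[2]+.001],max_speed=v); F=manip.current_force(); print(s,np.round(F,1),manip.current_grip_width()*85)
    if np.hypot(F[0],F[1])>12: print("STOP"); break
print(manip.current_time())
im,d=manip.grab_frame("top"); cv2.imwrite("pics/t2.png",im[:,:,::-1]); P=cloud(d,manip.get_calibration("top"))
w=P[sel(P,d,(.594,.227),.06,.145,.17)]; print("wheel",rect(w)); 
q=P[sel(P,d,(.57,.06),.07,.024,.045)]; print("board",rect(q),np.median(q[:,2]))
E
```

```text
F [ 0.7268332  -0.7986812   0.08641278]
grip 48.288486574695696 82.20819354057312 [-0.08209782  0.03133557  2.30299803] [0.57380209 0.08762531 0.00733015]
0.02 [-0.1 -0.4 -0.8] 48.236922280373534
0.06 [ 0.   1.2 -1. ] 47.93552121984743
0.12 [ 0.3 -0.5 -0.7] 47.69266849721443
0.17 [-0.4 -0.3 -0.9] 47.96482788516038
40.5417
wheel (array([594.7, 224.5]), array([98.7, 96.6]), 46.9)
board (array([570.1,  60.2]), array([139.1,  51. ]), 81.9) 0.03083351240944449
```

View pics/t2.png

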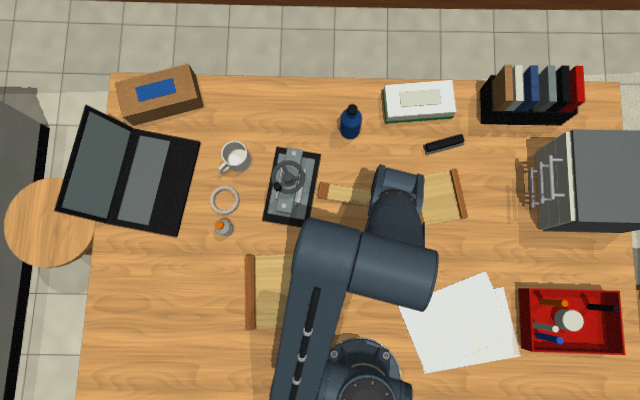

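```bash
python3 - <<'E'
from bench import manip
from h import *
p=manip.current_ee_pos(); manip.move_l(p+[0,0,.10],max_speed=.12)
C=np.array([.5675,-.2413]); th=np.deg2rad(101.6); d2=np.array([np.cos(th),np.sin(th)]); g=C-.102*d2
manip.move_l([*g,.107],down(th-np.pi/2),max_speed=.13)
print(manip.current_time(),manip.current_force(),manip.current_ee_pos(),manip.current_grip_width()*85)
for c in ("wrist","side"):
    k=manip.get_calibration(c); im,d=manip.grab_frame(c); P=cloud(d,k); cv2.imwrite(f"pics/{c}3.png",im[:,:,::-1])
    np.savez(c+"3.npz",p=im,d=d,R=k["R"],t=k["t"])
    q=P[sel(P,d,C,.125,.016,.03)]; print(c,"rack",len(q),rect(q),np.median(q[:,2]))
    b=P[sel(P,d,C,.15,.1,.15)]; print("board",len(b),rect(b)if len(b) else 0,np.percentile(b[:,2],[5,50,95]))
E
```

```text
43.7583 [ 0.38261983 -0.41440865 -0.9276531 ] [ 0.58806746 -0.34077767  0.10705346] 47.85445622822971
wrist rack 2014 (array([ 581.6, -309.9]), array([160. ,  19.6]), 11.6) 0.02141443489903664
board 37515 (array([ 579. , -293.7]), array([ 79.7, 128.7]), 12.0) [0.12748622 0.1288224  0.13176131]
side rack 286 (array([ 569.7, -236.9]), array([157.7, 168.9]), 11.1) 0.01935989223141702
board 703 (array([ 563.7, -238.2]), array([ 80.5, 247.6]), 16.6) [0.12053068 0.12704629 0.13533706]
```

View pics/wrist3.png

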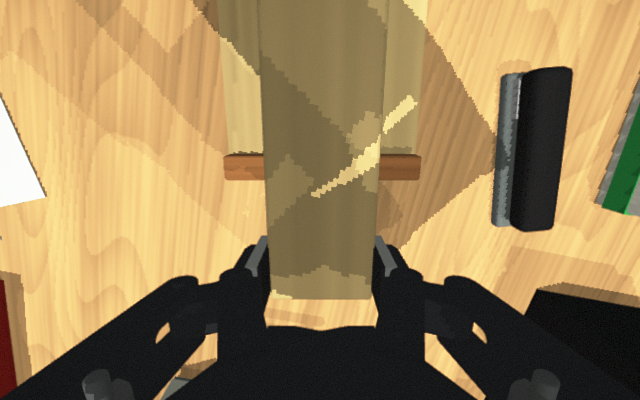

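View pics/side3.png

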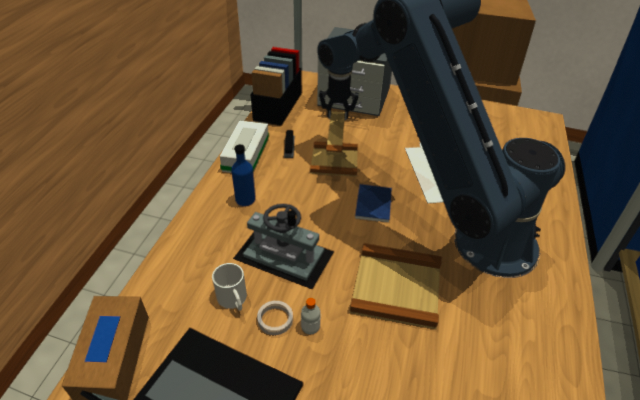

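```bash
python3 - <<'E'
from bench import manip
from h import *
f=np.load("wrist3.npz"); d=f["d"]; P=cloud(d,dict(manip.get_calibration("wrist"),R=f["R"],t=f["t"])); p=f["p"].astype(int)
C=np.array([.5675,-.2413]); th=np.deg2rad(101.6); d2=np.array([np.cos(th),np.sin(th)]); x=np.array([d2[1],-d2[0]])
m=(d>0)&(P[...,2]>.115)&(P[...,2]<.145); L=(P[...,:2]-C)@d2; X=(P[...,:2]-C)@x
for lo in np.arange(-.13,.1,.01):
    s=m&(L>=lo)&(L<lo+.01)&(abs(X)<.034)&(p.sum(-1)>160)
    if s.sum()>20: print(round(lo,3),s.sum(),np.round(np.percentile(X[s],[2,98])*1000,1),np.round(np.median(P[s][:,2])*1000,1))
s=m&(abs(X)<.015)&(p.sum(-1)>160); print("tip",np.percentile(L[s],.3))
E
```

```text
-0.12 1370 [-24.4  23.3] 129.3
-0.11 1903 [-23.8  22.7] 129.3
-0.1 2559 [-30.6  29.5] 129.2
-0.09 2307 [-26.8  25.8] 129.1
-0.08 2344 [-24.1  23.1] 129.0
-0.07 2486 [-24.1  23.3] 128.9
-0.06 2669 [-24.   23.3] 128.8
-0.05 2813 [-24.   23.4] 128.8
-0.04 2988 [-23.9  23.5] 128.7
-0.03 3199 [-23.9  23.6] 128.6
-0.02 3442 [-23.9  23.6] 128.5
-0.01 3629 [-23.5  23.7] 128.5
-0.0 3850 [-23.5  23.8] 128.4
0.01 34 [-24.2  24.3] 127.5
tip -0.11683367822537313
```

```bash
python3 - <<'E'
from bench import manip
from h import *
p=manip.current_ee_pos(); f0=manip.current_force()
manip.move_l([p[0],p[1],.0145],max_speed=.08)
z=.0145
while z>.0085:
    z-=.0005; manip.move_l([p[0],p[1],z],max_speed=.02); F=manip.current_force()-f0; print(round(z,4),np.round(F,1),np.round(manip.current_ft_torque(),2))
    if F[2]>3: break
manip.set_gripper(.75,20); print(manip.current_force(),manip.current_grip_width())
manip.move_l([p[0],p[1],.12],max_speed=.12)
manip.move_ptp([.45,-.40,.3],down(np.deg2rad(11.6)))
im,d=manip.grab_frame("top"); P=cloud(d,manip.get_calibration("top")); cv2.imwrite("pics/t4.png",im[:,:,::-1])
C=np.array([.5675,-.2413]); q=P[sel(P,d,C,.135,.0275,.05)]; print("board",len(q),rect(q),np.percentile(q[:,2],[5,50,95]))
w=P[sel(P,d,(.594,.227),.06,.145,.17)]; print("wheel",rect(w),np.median(w[:,2]),manip.current_time())
E
```

```text
0.014 [0.  1.3 0.2] [-0.12 -0.02  0.04]
0.0135 [0.1 0.1 0.7] [-0.11 -0.04 -0.03]
0.013 [-0.2  1.1 -0.5] [-0.17 -0.08  0.03]
0.0125 [-0.6  1.  -1.6] [-0.17 -0.03  0.01]
0.012 [-0.1  0.4  0.3] [-0.13 -0.06  0.02]
0.0115 [-0.2  0.3  0. ] [-0.09 -0.03 -0.04]
0.011 [ 0.2  0.1 -1.2] [-0.16 -0.01 -0.02]
0.0105 [0.1 0.9 0.2] [-0.15 -0.07 -0.  ]
0.01 [ 0.   0.4 -0.4] [-0.1  -0.03  0.02]
0.0095 [0.6 0.7 0.1] [-0.03 -0.04 -0.02]
0.009 [-1.2  1.5  5. ] [0.15 0.19 0.01]
[-0.98353603  0.17982546 -0.27967658] 0.748372570899742
board 1100 (array([ 574.2, -237.2]), array([146.4, 239.8]), 18.0) [0.02819007 0.03241123 0.04025201]
wheel (array([595.1, 224.8]), array([100.9,  95.3]), 43.1) 0.1590618039679921 50.275
```

View pics/t4.png

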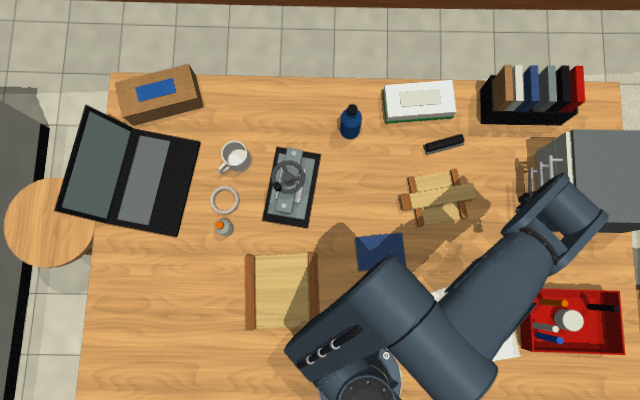

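```bash
python3 - <<'E'
from bench import manip
from h import *
im,d=manip.grab_frame("top"); P=cloud(d,manip.get_calibration("top"))
C=np.array([.5675,-.2413]); th=np.deg2rad(101.6); d2=np.array([np.cos(th),np.sin(th)]); x=np.array([d2[1],-d2[0]])
m=sel(P,d,C,.135,.0275,.05)&(abs((P[...,:2]-C)@x)<.045); q=P[m]; r=rect(q); print(r, np.percentile((q[:,:2]-C)@d2,[0,100]))
L=(q[:,:2]-C)@d2
for a,b in((-.12,-.06),(-.06,0),(0,.06),(.09,.12)): print(np.median(q[(L>a)&(L<b),2]))
if np.hypot(*(r[0]/1000-C))<.006: manip.sign_off(); print("signed off")
E
```

```text
(array([ 560.7, -240.6]), array([ 87.6, 238.2]), 5.1) [-0.1175041   0.11942497]
0.03180936148694666
0.03198321775533498
0.0319896411832617
0.038103858425567974
```

```bash
python3 - <<'E'
from bench import manip
from h import *
im,d=manip.grab_frame("top"); P=cloud(d,manip.get_calibration("top"))
C=np.array([.5675,-.2413]); th=np.deg2rad(101.6); d2=np.array([np.cos(th),np.sin(th)]); x=np.array([d2[1],-d2[0]])
L=(P[...,:2]-C)@d2; X=(P[...,:2]-C)@x; ok=True
for lo in (-.055,-.03,0,.025,.095):
    s=(d>0)&(P[...,2]>.0275)&(P[...,2]<.045)&(L>lo)&(L<lo+.025)&(abs(X)<.04); a=np.percentile(X[s],[2,98])*1000; print(lo,a,s.sum()); ok&=abs(a.mean())<6
print(ok)
if ok: manip.sign_off(); print("signed off")
E
```

```text
-0.055 [-25.70813976  23.88876681] 108
-0.03 [-25.54310842  24.86918807] 114
0 [-26.13965591  23.84211829] 109
0.025 [-26.39603588  24.53838197] 115
0.095 [-25.81590967  25.04319102] 127
True
the job is handed in; nothing more can be done
signed off
```

The press is wound up to its top stop, the board lies flat and centred (within about 1 mm) across both battens of the 160 mm rack, and I handed the job in with the robot clear, at about 50 s.

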